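# Make up two ultrasound examination kits

## Robot

A 6-joint arm with a two-finger parallel gripper is mounted at the origin on the work surface. World frame = base frame: x ahead of the robot, y to its left, z up, the work surface at z = 0. Lengths are in mm, angles in rad, forces in N, time in s.
With the tool pointing down it reaches from about 350 to 775 mm from the base axis. Payload 7.3 kg.
Tool frame: the origin (TCP) lies midway between the tips of the shut fingers; the grasp point (between the pads) lies 19 mm behind it; z points along the fingers, y is the line along which they close (so a half turn about z gives the same grasp; the last joint's range is limited). The gripper opens to 92 mm and grips with 3 to 60 N. Pads are 19 mm wide; open, the fingers measure 130 mm over their backs; the gripper's body (75 mm by 190 mm) begins 47 mm behind the grasp point.
Start: joints at [-1.261, 0.342, 1.524, -0, 1.275, -0.146], TCP at [231.119, -471.412, 226.741] pointing down, gripper open.
Joint ranges: [-2.53, 2.53], [-0.77, 2.02], [0.04, 2.7], [-1, 4.14], [0.28, 2.66], [-3.11, 3.11]. Speed limits (rad/s): [2.57, 2.57, 3.14, 3.14, 3.14, 3.14].

## Interface

Orientations are given as [roll, pitch, yaw] about the fixed x, y, z axes, in that order (R = Rz(yaw) Ry(pitch) Rx(roll)).
In Python, from plant import bot gives the robot as it stands.
- The arm moves only by the tool jog_arm, never from a script. Its arguments are lists of equal length, an entry for each row: "dp": the shift along the tool's x, y, z in m, a list of three; "twist": the turn about the tool's z in degrees. A call has 1 to 10 rows; each row shifts and turns the commanded pose from where the row before left it, along the tool's axes as they then stand; what a row does not reach is not made up. A row lasts 1/8 s, in which the tool goes at most 62.5 mm and 10.7 degrees, less where a joint would pass 70% of its speed; a pose out of reach is approached as far as the arm can. A call is refused whole if a number of a shift passes 0.0625 or a number of a turn 10.7, either way. A call with a gripper value outside its range is refused whole. "jaw" is the finger opening in m, from 0 to 0.0918, set as the call begins (left out, the last holds). The fingers move at their own pace and stop on an object; the grip force is fixed at half the most. Time passes only in rows, so rows that do not move let the fingers close. It gives the time, the measured TCP pose, the force, the opening and the grip force at its end, in the units of the state.
- bot.get_obs(): the state, without advancing time (a new reading comes with each control period).
- bot.capture(name): name is "scene" or "side" or "wrist"; returns the picture (480x640x3 uint8, blue, green, red); there is no depth.
- bot.camera_params(name): a dict with "fx", "fy", "cx", "cy" (pixels), "R" (3x3) and "t" (3): a world point X has camera coordinates R X + t. Camera axes: x right, y down, z forward; pixel columns grow to the right and rows downward; lengths in mm; the calibration is good to about 2 mm. The wrist camera is an equidistant fisheye: a pixel r from the principal point sees the ray r / f radians off the axis. A picture is of the moment at which its call begins: read the wrist's pose just before it. camera_params takes no time and is no camera call; for the wrist camera it gives the pose at the moment of the call.
- bot.close_job(): hands the job in; it is judged then, once.
Trained networks look in the newest picture that a camera, given by its name, has taken for a name from the list of things; names that differ only in an ending like _2 or _b are one class to them, and where a whole thing is asked for, a point or a joint stands for the part that bears it (a point fixed in the world has none). Each returns a list of dicts, best first, with "confidence" (0 to 1); they miss things now and then, are a little off and sometimes report something else, mostly with a low value. They report only what shows in the picture. A call takes as long as a camera call. They do not tell look-alikes from the thing itself.
- bot.find_in(camera, label): "bbox" ([centre column, centre row, width, height] in pixels, round what is visible of it).
- bot.masks_of(camera, label): "pixels" (480x640 bool, what is visible of it) and "bbox" ([centre column, centre row, width, height] in pixels, round what is visible of it).
The state is a dict: "time": time; "joint_positions": joint angles; "dq": joint speeds; "tau": joint torques, N m; "tool_pos": TCP position; "tcp_rot": TCP orientation; "contact_force": force on the tool from outside, world axes, zero at the start; "moment": the same for the moment, N m; "grip_width": finger opening in mm; "finger_force": force on a finger pad.
Only numpy, scipy, OpenCV 4.12 (cv2) and the standard library are available. Lean on these libraries where they do the work, as an engineer would, in place of code of your own. Each camera call takes 0.05 s, during which the arm holds its last target. There are 200 camera calls.

## Task

Make up two scanning kits: lay the fan-headed probe flat in the larger compartment of the long tray and stand the gel bottle upright in the smaller one; lay the slim straight probe flat in the wider compartment of the square tray and stand the low jar upright in the narrower one. Everything must rest on the tray floor inside its compartment; set each thing down gently rather than dropping it. The L-shaped probe is not needed: leave it where it lies.

Things in the scene. Friction and masses are not known exactly. Their poses are not given: they have to be found in the camera images.
- fan_probe_center (a point): Centre of the fan-headed probe, 13 mm above what it lies on. Loose white cordless ultrasound probe lying flat, 105 mm long, 26 mm high, 0.1 to 0.2 kg: a straight handle 30 mm wide (x = -52 to +12 mm; grip across y here or a little behind) that spreads into a fan 68 mm wide with a curved grey face. x runs along it to the fan, z up.
- slim_probe_center (a point): Centre of the slim straight probe, 13 mm above what it lies on. Loose white cordless ultrasound probe lying flat, 104 mm long, 26 mm high, about 0.1 kg: a straight handle 30 mm wide (x = -52 to +20 mm; grip across y here) that narrows to a small grey tip 19 mm wide. x runs along it to the tip, z up.
- bent_probe_center (a point): Centre of the L-shaped probe's handle, 12 mm above the table. Loose white cordless probe lying flat, 102 mm long, 24 mm high: a straight handle 24 mm wide along x, with a foot at its +x end that sticks out to y = +48 mm and has a grey face. z up. Not needed: it stays where it lies.
- gel_bottle_center (a point): Centre of the gel bottle, 42 mm above what it stands on. Loose small white squeeze bottle standing upright, round, 40 mm across, 84 mm high with its grey conical nozzle; the straight part reaches 58 mm up. z is its axis, up. About 0.1 kg.
- jar_center (a point): Centre of the low jar, 20 mm above what it stands on. Loose round white jar with a flat grey lid, standing upright, 40 mm high, 50 mm across the lid (the upper 14 mm), 47 mm across below. z is its axis, up. About 0.1 kg.
- long_tray: Long narrow steel tray, fixed. Origin at the centre of its underside, z up. Outside 126 mm in its x, 250 in y, 20 high; walls, floor and divider 4 mm thick. A divider as high as the walls crosses it at y = +41 mm: the larger compartment (118 mm in x by 160 in y) has its centre at (0, -41), the smaller (118 by 78) at (0, +82).
- square_tray: Square steel tray, fixed. Origin at the centre of its underside, z up. Outside 180 by 180 mm, 20 high; walls, floor and divider 4 mm thick. A divider as high as the walls runs along x at y = +16 mm: the wider compartment (172 mm in x by 100 in y) has its centre at (0, -36), the narrower (172 by 68) at (0, +52).
There are look-alikes about, which are no part of the job. What is shaped like the part that bears gel_bottle_center but green is not meant.

How it is judged (in metres and radians):
At the end, for the whole second after the job is handed in: Fan probe and gel bottle rest in the larger and smaller compartments of the long tray, slim probe and jar in the wider and narrower ones of the square tray, on the floor (height within 6 mm), level or upright (0.15 rad), at rest; the L-shaped probe within 30 mm of its start (x of fan_probe_center in the frame of long_tray between -0.045 and 0.045 m and y of fan_probe_center in the frame of long_tray between -0.108 and 0.026 m and z of fan_probe_center in the frame of long_tray between 0.011 and 0.023 m and angle between each of fan_probe_center, gel_bottle_center, slim_probe_center, jar_center's own z axis and vertical below 0.15 rad and linear speed of each of fan_probe, gel_bottle, slim_probe, jar below 0.02 m/s and x of gel_bottle_center in the frame of long_tray between -0.045 and 0.045 m and y of gel_bottle_center in the frame of long_tray between 0.057 and 0.107 m and z of gel_bottle_center in the frame of long_tray between 0.04 and 0.052 m and x of slim_probe_center in the frame of square_tray between -0.072 and 0.072 m and y of slim_probe_center in the frame of square_tray between -0.073 and 0.001 m and z of slim_probe_center in the frame of square_tray between 0.011 and 0.023 m and x of jar_center in the frame of square_tray between -0.067 and 0.067 m and y of jar_center in the frame of square_tray between 0.037 and 0.067 m and z of jar_center in the frame of square_tray between 0.018 and 0.03 m and distance of bent_probe_center from where it was at the start of the episode below 0.03 m); the robot touches nothing.
It fails at once if the L-shaped probe is moved more than 30 mm (distance of bent_probe_center from where it was at the start of the episode above 0.03 m).
It fails at once if the fan-headed probe is dropped (not held by the fingers and moving faster than 0.7 m/s, as after a fall of 25 mm) (contact force between the fingers and fan_probe below 0.02 N and linear speed of fan_probe above 0.7 m/s).
It fails at once if the gel bottle is dropped (not held by the fingers and moving faster than 0.7 m/s, as after a fall of 25 mm) (contact force between the fingers and gel_bottle below 0.02 N and linear speed of gel_bottle above 0.7 m/s).
It fails at once if the slim straight probe is dropped (not held by the fingers and moving faster than 0.7 m/s, as after a fall of 25 mm) (contact force between the fingers and slim_probe below 0.02 N and linear speed of slim_probe above 0.7 m/s).
It fails at once if the jar is dropped (not held by the fingers and moving faster than 0.7 m/s, as after a fall of 25 mm) (contact force between the fingers and jar below 0.02 N and linear speed of jar above 0.7 m/s).
It also fails if it takes over 112 s, if anything falls off the work surface, if the arm or the gripper's body presses on something with over 40 N, if the wrist force passes 120 N, or if a joint passes its speed limit or range.

## Working session

There is one attempt and no reset: what is moved stays moved. The work goes in short steps, Python scripts to look and compute and a tool call to move; the robot and the scene stay as the last step left them, time stands still between calls to the robot, and variables do not carry over. Pictures are saved under pics/ and viewed, at most 14 in all, crops included, and the job is handed in when it is done.

Besides the shell and the picture viewer there is one more tool, called after "Emit:" in YAML: its name, and indented under it one key for each argument. jog_arm: Moves the arm, as the interface text tells. Its arguments: {"type":"object","properties":{"dp":{"type":"array"},"twist":{"type":"array"},"jaw":{"type":"number"}},"required":["dp","twist"]}

```bash
mkdir -p pics; ls
cat > h.py <<'E'
from plant import bot
import cv2, numpy as np
E
python3 - <<'E'
from h import *
o=bot.get_obs(); print(o['time'],o['tool_pos'],o['tcp_rot'])
for c in ['scene','side','wrist']:
    im=bot.capture(c); cv2.imwrite(f'pics/{c}0.png',im)
    p=bot.camera_params(c); print(c,p)
    for l in ['fan_probe_center','slim_probe_center','bent_probe_center','gel_bottle_center','jar_center','long_tray','square_tray']:
        print(c,l,[(np.round(d['bbox']).tolist(),round(d['confidence'],2)) for d in bot.find_in(c,l)])
E
```

```text
pics
0.0 [ 230.98281305 -470.99219254  226.0230958 ] [-3.14003382e+00 -2.25149136e-04  4.55816568e-01]
scene {'fx': 448.6119885850418, 'fy': 448.6119885850418, 'cx': 322.8650655995606, 'cy': 247.49819160441916, 'R': array([[-0.31098382,  0.95030878,  0.01422304],
       [ 0.58458376,  0.2030587 , -0.78551193],
       [-0.74936699, -0.23596694, -0.61868305]]), 't': array([ 138.46986079, -261.46725606, 1471.24939382])}
scene fan_probe_center [([402.0, 256.0, 48.0, 25.0], 0.84)]
scene slim_probe_center [([171.0, 226.0, 33.0, 26.0], 0.91)]
scene bent_probe_center [([483.0, 288.0, 34.0, 33.0], 0.84)]
scene gel_bottle_center [([250.0, 216.0, 14.0, 29.0], 0.96), ([253.0, 199.0, 13.0, 28.0], 0.81)]
scene jar_center [([325.0, 240.0, 19.0, 24.0], 0.55)]
scene long_tray []
scene square_tray [([224.0, 282.0, 111.0, 78.0], 0.95)]
side {'fx': 439.79373282191057, 'fy': 439.79373282191057, 'cx': 314.4971103351968, 'cy': 247.04358734357066, 'R': array([[-0.93331087, -0.35905898, -0.00273227],
       [-0.26260064,  0.6877345 , -0.67680289],
       [ 0.24489123, -0.63095   , -0.73615921]]), 't': array(
[... 335 characters left out ...]
[([339.0, 272.0, 20.0, 28.0], 0.95)]
side long_tray [([230.0, 309.0, 111.0, 107.0], 0.75)]
side square_tray [([291.0, 208.0, 91.0, 65.0], 0.76)]
wrist {'fx': 371.64829954431775, 'fy': 371.64829954431775, 'cx': 319.70575737505607, 'cy': 243.5001402921139, 'R': array([[ 4.40107748e-01, -8.97944946e-01,  2.09218922e-04],
       [-8.69258472e-01, -4.25989265e-01,  2.50844286e-01],
       [-2.25155234e-01, -1.10580379e-01, -9.68027428e-01]]), 't': array([-525.75105578,  -31.67389405,  388.80546468])}
wrist fan_probe_center []
wrist slim_probe_center []
wrist bent_probe_center []
wrist gel_bottle_center [([162.0, 20.0, 58.0, 37.0], 0.59)]
wrist jar_center []
wrist long_tray []
wrist square_tray []
```

View pics/scene0.png

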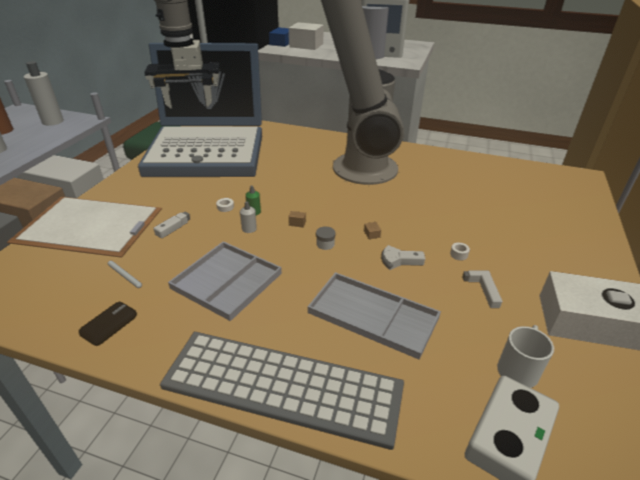

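View pics/side0.png

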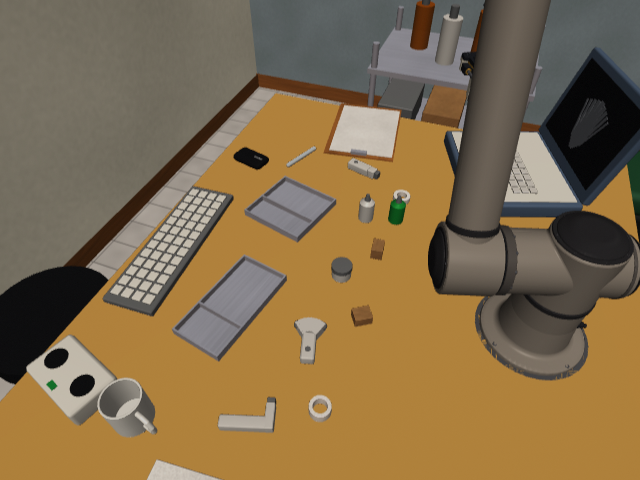

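The scene view shows one white bottle at (248,219) and a green look-alike at (253,201). The white one is the gel bottle. The jar is at (325,238), the fan probe at (402,257), the slim probe at (172,224), the square tray at (225,280) with its divider right of centre, and the long tray at (374,313) with its divider near the right end. I'll fit poses from the masks of both cameras and make the confirming crop.

```bash
cat > h.py <<'E'
from plant import bot
import cv2, numpy as np
from scipy.optimize import minimize
P=lambda c:bot.camera_params(c)
def proj(p,X,fish=False):
    C=np.asarray(X)@p['R'].T+p['t']
    if fish:
        r=np.hypot(C[:,0],C[:,1]); th=np.arctan2(r,C[:,2]); s=th/np.maximum(r,1e-9)
        return np.c_[p['fx']*C[:,0]*s+p['cx'],p['fy']*C[:,1]*s+p['cy']]
    return np.c_[p['fx']*C[:,0]/C[:,2]+p['cx'],p['fy']*C[:,1]/C[:,2]+p['cy']]
def prism(xy,z0,z1,n=1):
    xy=np.array(xy,float)
    if n>1: xy=np.concatenate([np.linspace(a,b,n,endpoint=False) for a,b in zip(xy,np.roll(xy,-1,0))])
    return np.r_[np.c_[xy,np.full(len(xy),z0)],np.c_[xy,np.full(len(xy),z1)]]
def circ(r,n=24):
    a=np.arange(n)*2*np.pi/n; return np.c_[r*np.cos(a),r*np.sin(a)]
rect=lambda x0,x1,y:[(x0,-y),(x1,-y),(x1,y),(x0,y)]
M={'fan':[prism(rect(-52,12,15),0,26),prism([(12,-15),(38,-34),(50,-20),(53,0),(50,20),(38,34),(12,15)],0,26)],
'slim':[prism(rect(-52,20,15),0,26),prism([(20,-15),(36,-9.5),(52,-9.5),(52,9.5),(36,9.5),(20,15)],0,26)],
'bottle':[prism(circ(20),0,58),np.r_[prism(circ(20),57,58),prism(circ(5),83,84)]],
'jar':[prism(circ(23.5),0,26),prism(circ(25),26,40)],
'long':[prism(rect(-63,63,125),0,20,5)],'square':[prism(rect(-90,90,90),0,20,5)]}
L={'fan':'fan_probe_center','slim':'slim_probe_center','bottle':'gel_bottle_center','jar':'jar_center','long':'long_tray','square':'square_tray'}
S=4
def render(m,q,p,z=0,fish=False):
    c,s=np.cos(q[2]),np.sin(q[2]); im=np.zeros((480*S,640*S),np.uint8)
    for k in m:
        X=np.c_[k[:,0]*c-k[:,1]*s+q[0],k[:,0]*s+k[:,1]*c+q[1],k[:,2]+z]
        uv=((proj(p,X,fish)+.5)*S).astype(np.float32)
        cv2.fillConvexPoly(im,np.round(cv2.convexHull(uv)).astype(np.int32),1)
    return im
def fit(name,obs,q0,z=0,yaw=True):
    """obs: list of (params,mask,fish)"""
    B=[cv2.resize(m.astype(np.uint8),None,fx=S,fy=S,interpolation=cv2.INTER_LINEAR) for _,m,_ in obs]
    def f(v):
        q=list(v)+([] if yaw else [0]); t=0
        for (p,_,fi),b in zip(obs,B):
            r=render(M[name],q,p,z,fi); t+=1-(r&b).sum()/max(1,(r|b).sum())
        return t/len(obs)
    q0=np.array(q0[:3 if yaw else 2],float)
    sim=np.r_[[q0],[q0+d for d in np.diag([12,12,.3])[:len(q0),:len(q0)]]]
    r=minimize(f,q0,method='Nelder-Mead',options=dict(initial_simplex=sim,xatol=.05,fatol=1e-4,maxiter=120))
    return r.x,1-r.fun
def ground(p,uv,z,fish=False):
    a=(np.array(uv)-[p['cx'],p['cy']])/p['fx']
    if fish:
        th=np.hypot(*a); d=np.r_[a/th*np.sin(th),np.cos(th)]
    else: d=np.r_[a,1]
    d=p['R'].T@d; o=-p['R'].T@p['t']; return (o+d*(z-o[2])/d[2])[:2]
E
python3 - <<'E'
from h import *
im={c:bot.capture(c) for c in ['scene','side']}
p={c:P(c) for c in im}
for n in L:
    obs=[]
    for c in im:
        ds=bot.masks_of(c,L[n]); 
        if n=='bottle': ds=[d for d in ds if (lambda x:x[1]-x[2])(im[c][d['pixels']].mean(0))<25]
        if not ds: print('no',n,c); continue
        d=ds[0]; obs.append((p[c],d['pixels'],False)); g=ground(p[c],d['bbox'][:2],15)
        print(n,c,round(d['confidence'],2),np.round(d['bbox']),'ground',g.round())
    if not obs: continue
    best=None
    for y in ([0] if n in('bottle','jar') else np.arange(-3,3.2,.75) if n in('fan','slim') else [-.8,-.4,0,.4]):
        r=fit(n,obs,[*g,y],yaw=n not in('bottle','jar'))
        if best is None or r[1]>best[1]: best=r
    print(n,best[0].round(2),round(best[1],3), [fit(n,[o],best[0],yaw=n not in('bottle','jar'))[0].round(1).tolist() for o in obs])
cr=lambda i,x,y,w:cv2.resize(i[y-w*3//4:y+w*3//4,x-w:x+w],(400,300),interpolation=cv2.INTER_CUBIC)
a=np.vstack([np.hstack([cr(im['scene'],250,215,48),cr(im['side'],370,210,48)]),np.hstack([cr(im['scene'],225,280,70),cr(im['scene'],374,313,80)])])
cv2.imwrite('pics/crop1.png',a)
E
```

```text
fan scene 0.67 [404. 257.  44.  29.] ground [437. 204.]
fan side 0.76 [311. 340.  30.  45.] ground [430. 203.]
fan [435.05 202.88  -1.27] 0.844 [[435.6, 200.9, -1.3], [433.9, 207.7, -1.3]]
slim scene 0.82 [174. 226.  35.  29.] ground [ 506. -390.]
slim side 0.79 [364. 172.  32.  18.] ground [ 490. -383.]
slim [ 496.46 -402.38    2.89] 0.813 [[496.5, -402.4, 2.9], [496.7, -398.3, 2.8]]
bottle scene 0.69 [249. 218.  19.  27.] ground [ 407. -221.]
no bottle side
bottle [ 436.29 -211.24] 0.903 [[436.3, -211.2]]
jar scene 0.78 [325. 241.  20.  26.] ground [438.   3.]
jar side 0.81 [339. 272.  19.  27.] ground [433.   9.]
jar [4.3124e+02 2.6000e-01] 0.882 [[431.6, -0.6], [430.4, 5.6]]
long scene 0.46 [172. 225.  36.  30.] ground [ 506. -396.]
no long side
long [ 417.62 -453.23    2.27] 0.18 [[417.6, -453.2, 2.3]]
square scene 0.74 [224. 281. 107.  77.] ground [ 654. -167.]
square side 0.77 [291. 208.  91.  63.] ground [ 630. -158.]
square [ 6.3674e+02 -1.6984e+02 -2.6000e-01] 0.963 [[635.7, -172.6, -0.3], [637.1, -168.2, -0.2]]
```

View pics/crop1.png

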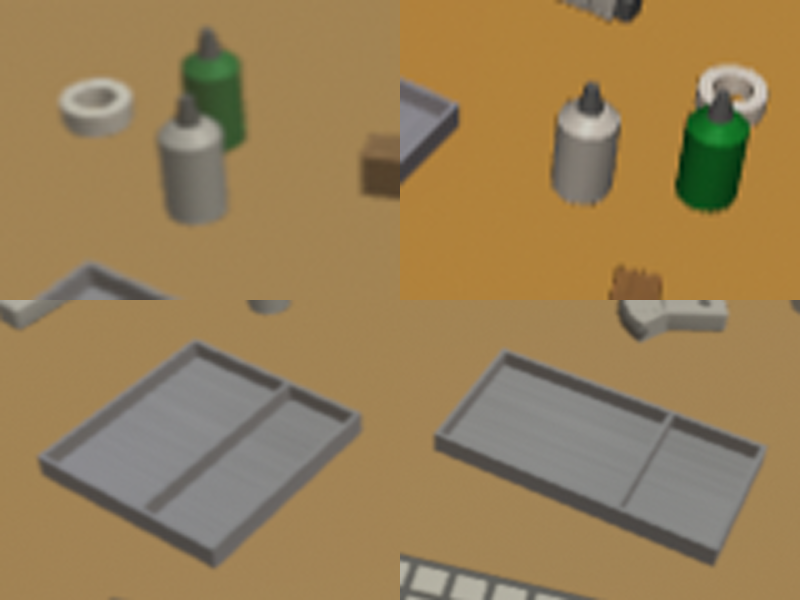

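The crop confirms the white bottle at scene (248,219), in front of the green one. The square tray's divider leaves the narrower part on the right, and the long tray's smaller part is also on the right. Long tray and bottle still need better fits.

```bash
cat >> h.py <<'E'
def jog(target_xy,z,yaw):
    """remaining tool-frame shift (mm) and twist (deg) to a world TCP target"""
    o=bot.get_obs(); t=np.array(o['tool_pos']); y0=o['tcp_rot'][2]
    d=np.r_[target_xy,z]-t
    c,s=np.cos(y0),np.sin(y0)
    tw=-np.degrees((yaw-y0+np.pi/2)%np.pi-np.pi/2)
    return np.round([c*d[0]+s*d[1],s*d[0]-c*d[1],-d[2],tw],1), t.round(1), round(y0,3), round(o['time'],2)
E
python3 - <<'E'
from h import *
im={c:bot.capture(c) for c in ['scene','side']}
p={c:P(c) for c in im}
g=[ground(p['scene'],u,20) for u in [(336,274),(440,312.2),(420,353.8),(308,308.2)]]
print(np.round(g),np.mean(g,0))
ds=bot.masks_of('side','long_tray'); obs=[(p['side'],ds[0]['pixels'],False)] if ds else []
for c in im:
    m=np.zeros((480,640),np.uint8)
    hsv=cv2.cvtColor(im[c],cv2.COLOR_BGR2HSV)
    gray=(hsv[...,1]<70).astype(np.uint8)
    n,lab,st,ce=cv2.connectedComponentsWithStats(gray)
    k=lab[313,360] if c=='scene' else lab[309,225]
    print(c,st[k])
    k and obs.append((p[c],lab==k,False))
print(fit('long',obs,[*np.mean(g,0),.2]),[fit('long',[o],[*np.mean(g,0),.2]) for o in obs])
for y in (1,):
  ob=[]
  for c in im:
    for d in bot.masks_of(c,'gel_bottle_center'):
        b,gg,r=im[c][d['pixels']].mean(0); q=fit('bottle',[(p[c],d['pixels'],False)],ground(p[c],d['bbox'][:2],40),yaw=False)
        print(c,'green' if gg-r>25 else 'white',q[0].round(1),round(q[1],2))
        if gg-r<=25: ob.append((p[c],d['pixels'],False))
  if ob: print(fit('bottle',ob,[436,-211],yaw=False))
print(jog((436,-211),226,-.26))
E
```

```text
[[555.  67.]
 [599. 308.]
 [721. 284.]
 [677.  43.]] [637.81378341 175.34596909]
scene [ 308  273  133   86 5938]
side [ 172  255  115  106 5661]
(array([ 6.32603530e+02,  1.74795304e+02, -1.88484466e-01]), np.float64(0.9732121673605845)) [(array([ 6.32118065e+02,  1.75836442e+02, -1.96454025e-01]), np.float64(0.9814193849614805)), (array([ 6.32058783e+02,  1.73018888e+02, -1.84182304e-01]), np.float64(0.9782399900856148)), (array([ 6.33739345e+02,  1.74943869e+02, -1.87007874e-01]), np.float64(0.9781819757553435))]
scene white [ 433.9 -211.5] 0.8
scene white [ 356.2 -234.4] 0.7
side green [ 355.4 -228.8] 0.87
side white [429.7  11.6] 0.82
side white [ 433.3 -206.7] 0.85
side white [616.  284.9] 0.1
(array([ 433.3270607 , -210.50289726]), np.float64(0.33585119182776957))
(array([ 298.6, -143.7,    0.7,   41. ]), array([ 231.1, -471.4,  226.7]), np.float64(0.456), 2.15)
```

Emit:
jog_arm:
  dp:
    - [0, 0, 0]
    - [0, 0, 0]
    - [0, 0, 0]
    - [0, 0, 0]
    - [0.0215, -0.0505, 0]
    - [0.0215, -0.0505, 0]
    - [0.0215, -0.0505, 0]
    - [0.0215, -0.0505, 0]
    - [0.0215, -0.0505, 0]
    - [0.0215, -0.0505, 0]
  twist: [10.25, 10.25, 10.25, 10.25, 0, 0, 0, 0, 0, 0]
  jaw: 0.0918

```text
time: 3.4
tool_pos: [434.6, -210.2, 227.0]
tcp_rot: [3.141, -0.001, -0.26]
contact_force: [0.2, -1.0, -0.4]
grip_width: 91.6
finger_force: 0.0
```

Emit:
jog_arm:
  dp:
    - [0, 0, 0]
    - [0, 0, 0]
  twist: [0, 0]

```text
time: 3.65
tool_pos: [433.5, -211.9, 226.7]
tcp_rot: [3.141, 0.0, -0.259]
contact_force: [-0.0, -0.3, -0.7]
grip_width: 91.9
finger_force: 0.0
```

```bash
cat >> h.py <<'E'
def wlook(name,q0,save=None,z=0,yaw=True):
    p=P('wrist'); im=bot.capture('wrist')
    if save: cv2.imwrite(f'pics/{save}.png',im)
    out=[]
    for d in bot.masks_of('wrist',L[name]):
        q=fit(name,[(p,d['pixels'],True)],q0,z,yaw); out.append((q[0].round(2).tolist(),round(q[1],3),round(d['confidence'],2),im[d['pixels']].mean(0).round().tolist(),np.round(d['bbox']).tolist()))
    return out
E
python3 - <<'E'
from h import *
for r in wlook('bottle',[433,-210],'w1',yaw=False): print(r)
print(jog((433.5,-209.5),30,-.26))
E
```

```text
([433.0, -210.0], np.float64(0.0), 0.85, [47.0, 104.0, 29.0], [359.0, 284.0, 39.0, 51.0])
([435.07, -210.91], np.float64(0.962), 0.6, [153.0, 168.0, 178.0], [318.0, 222.0, 42.0, 52.0])
(array([-4.000e-01, -3.200e+00,  1.967e+02, -1.000e-01]), array([ 433. , -212.7,  226.7]), np.float64(-0.261), 3.75)
```

View pics/w1.png

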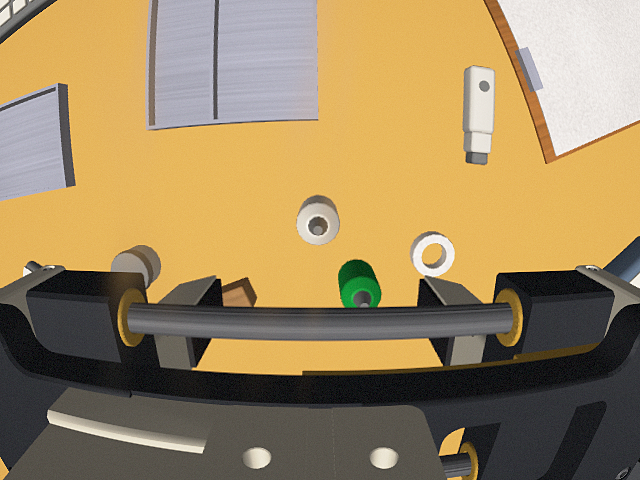

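The wrist view shows the white bottle at (318,222) between the finger lines, the green one behind at (360,285), and the slim probe at (478,115). I'll descend onto the white bottle.

Emit:
jog_arm:
  dp:
    - [0.0012, -0.0012, 0.04]
    - [0, 0, 0.045]
    - [0, 0, 0.045]
    - [0, 0, 0.04]
    - [0, 0, 0.0285]
    - [0, 0, 0]
  twist: [0, 0, 0, 0, 0, 0]
  jaw: 0.0918

```text
time: 4.5
tool_pos: [433.3, -211.2, 26.7]
tcp_rot: [-3.14, 0.004, -0.262]
contact_force: [0.6, 0.0, 0.3]
grip_width: 91.3
finger_force: 0.0
```

Emit:
jog_arm:
  dp:
    - [0, 0, 0]
    - [0, 0, 0]
    - [0, 0, 0]
    - [0, 0, 0]
    - [0, 0, 0]
  twist: [0, 0, 0, 0, 0]
  jaw: 0.02

```text
time: 5.12
tool_pos: [435.2, -210.9, 28.4]
tcp_rot: [3.141, -0.0, -0.26]
contact_force: [-0.2, 0.8, 0.0]
grip_width: 46.6
finger_force: 0.0
```

Emit:
jog_arm:
  dp:
    - [0, 0, 0]
    - [0, 0, 0]
    - [0, 0, -0.01]
    - [0, 0, -0.04]
    - [0, 0, -0.03]
    - [0, 0, 0]
  twist: [0, 0, 0, 0, 0, 0]
  jaw: 0.02

```text
time: 5.88
tool_pos: [436.4, -211.7, 110.7]
tcp_rot: [3.14, -0.005, -0.26]
contact_force: [0.8, 0.2, -0.3]
grip_width: 39.0
finger_force: 30.0
```

Run:
```python
from h import *
print(jog((648,255.4),35,-.26), bot.get_obs()['grip_width'],bot.get_obs()['finger_force'])
```

```text
(array([  84.6, -505.8,   75.7,    0. ]), array([ 436.4, -211.7,  110.7]), np.float64(-0.26), 5.88) 39.043677874046345 29.999724277295172
```

Emit:
jog_arm:
  dp:
    - [0.004, -0.025, 0]
    - [0.009, -0.0555, 0]
    - [0.009, -0.0555, 0]
    - [0.009, -0.0555, 0]
    - [0.01, -0.0555, 0]
    - [0.01, -0.0555, 0]
    - [0.01, -0.0555, 0]
    - [0.01, -0.0555, 0]
    - [0.01, -0.0555, 0]
    - [0.005, -0.036, 0]
  twist: [0, 0, 0, 0, 0, 0, 0, 0, 0, 0]

```text
time: 7.12
tool_pos: [647.7, 257.5, 106.3]
tcp_rot: [3.141, 0.002, -0.258]
contact_force: [0.6, 0.1, -0.5]
grip_width: 39.1
finger_force: 30.0
```

Emit:
jog_arm:
  dp:
    - [0, 0, 0]
    - [0, 0, 0.02]
  twist: [0, 0]

```text
time: 7.38
tool_pos: [648.2, 254.8, 88.2]
tcp_rot: [-3.141, -0.001, -0.259]
contact_force: [0.2, -0.5, -0.9]
grip_width: 39.3
finger_force: 30.0
```

Run:
```python
from h import *
im=bot.capture('wrist'); s=bot.capture('scene'); cv2.imwrite('pics/w2.png',np.hstack([cv2.resize(im,(400,300)),s[170:395,290:590][:, :300].repeat(1,0) if 0 else cv2.resize(s[190:390,300:567],(400,300))]))
print(jog((648,255.4),35,-.26), bot.get_obs()['grip_width'])
```

```text
(array([ 1.7, -2.3, 49.8, -0. ]), array([645.8, 253.6,  84.8]), np.float64(-0.26), 7.47) 39.338985538001154
```

View pics/w2.png

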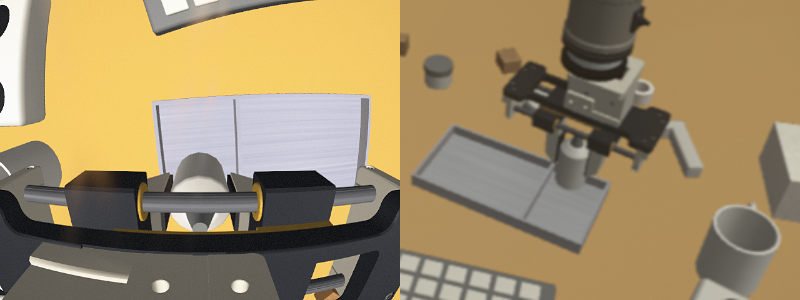

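The bottle is held upright, centred over the smaller compartment (wrist crop (200,185), scene crop (570,165)). Now I'll lower it.

Emit:
jog_arm:
  dp:
    - [0, 0, 0.025]
    - [0, 0, 0.018]
    - [0, 0, 0.008]
    - [0, 0, 0.003]
    - [0, 0, 0.0015]
    - [0, 0, 0]
  twist: [0, 0, 0, 0, 0, 0]

```text
time: 8.22
tool_pos: [648.2, 255.2, 33.3]
tcp_rot: [-3.141, -0.001, -0.26]
contact_force: [-0.0, -0.2, -0.6]
grip_width: 39.7
finger_force: 30.0
```

Emit:
jog_arm:
  dp:
    - [0, 0, 0]
    - [0, 0, 0]
    - [0, 0, 0]
  twist: [0, 0, 0]
  jaw: 0.06

```text
time: 8.6
tool_pos: [648.0, 255.1, 32.9]
tcp_rot: [-3.142, -0.0, -0.26]
contact_force: [0.4, -0.1, 0.1]
grip_width: 59.1
finger_force: 0.0
```

Emit:
jog_arm:
  dp:
    - [0, 0, -0.03]
    - [0, 0, -0.06]
    - [0, 0, -0.06]
    - [0, 0, -0.02]
    - [0, 0, 0]
  twist: [0, 0, 0, 0, 0]
  jaw: 0.0918

```text
time: 9.22
tool_pos: [648.7, 255.3, 205.0]
tcp_rot: [-3.139, -0.004, -0.26]
contact_force: [0.0, -0.3, -0.2]
grip_width: 91.6
finger_force: 0.0
```

Run:
```python
from h import *
o=bot.get_obs(); print(np.round(o['joint_positions'],3)); print(jog((435,203),200,-1.27))
for r in wlook('bottle',[648,255],'w3',z=4,yaw=False): print(r)
```

```text
[ 0.265  0.685  1.006 -0.     1.446  2.096]
(array([-193.1,  105.5,    5. ,   57.9]), array([648.7, 255.3, 205. ]), np.float64(-0.26), 9.22)
([648.03, 254.67], np.float64(0.951), 0.59, [159.0, 166.0, 172.0], [321.0, 232.0, 50.0, 58.0])
```

The bottle stands at (648.0,254.7), as planned. Next is the fan probe; the gripper needs yaw 1.87 because of the joint 6 range.

Emit:
jog_arm:
  dp:
    - [-0.0385, 0.021, 0]
    - [-0.0385, 0.021, 0]
    - [-0.0385, 0.021, 0]
    - [-0.0385, 0.021, 0]
    - [-0.0385, 0.021, 0]
    - [0, 0, 0]
    - [0, 0, 0]
    - [0, 0, 0]
    - [0, 0, 0]
    - [0, 0, 0]
  twist: [0, 0, 0, 0, 0, -10.2, -10.2, -10.2, -10.2, -10.2]
  jaw: 0.0918

```text
time: 10.58
tool_pos: [433.9, 202.7, 200.8]
tcp_rot: [-3.14, 0.004, 0.636]
contact_force: [-0.7, 0.1, 0.2]
grip_width: 91.6
finger_force: 0.0
```

Emit:
jog_arm:
  dp:
    - [0, 0, 0]
    - [0, 0, 0]
    - [0, 0, 0]
    - [0, 0, 0]
    - [0, 0, 0]
    - [0, 0, 0]
    - [0, 0, 0]
    - [0, 0, 0]
    - [0, 0, 0]
  twist: [-10.2, -10.2, -10.2, -10.2, -10.2, -10.2, -10, 0, 0]

```text
time: 11.7
tool_pos: [434.5, 202.9, 201.8]
tcp_rot: [-3.14, 0.0, 1.87]
contact_force: [-0.0, -0.1, -0.1]
grip_width: 91.7
finger_force: 0.0
```

Run:
```python
from h import *
for r in wlook('fan',[435,203,-1.27],'w4'): print(r); q=r[0]; print(jog(q[:2],6,q[2]))
```

```text
([435.32, 203.97, -1.28], np.float64(0.926), 0.95, [193.0, 205.0, 211.0], [324.0, 221.0, 68.0, 110.0])
(array([  0.7,   0.9, 196.2,   0.5]), array([434.7, 203. , 202.2]), np.float64(1.871), 11.8)
```

View pics/w4.png

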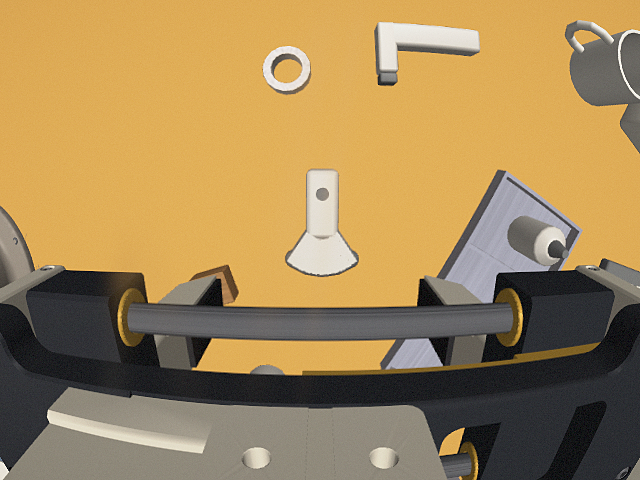

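The wrist view shows the fan probe at (324,221), handle up-image and aligned with the tool. The fingers have free space on both sides.

Emit:
jog_arm:
  dp:
    - [0.0085, 0.0009, 0.04]
    - [0, 0, 0.05]
    - [0, 0, 0.05]
    - [0, 0, 0.035]
    - [0, 0, 0.016]
    - [0, 0, 0.0055]
    - [0, 0, 0]
  twist: [0.5, 0, 0, 0, 0, 0, 0]
  jaw: 0.0918

```text
time: 12.68
tool_pos: [433.4, 211.5, 6.3]
tcp_rot: [3.141, 0.0, 1.864]
contact_force: [-0.2, -0.6, 0.4]
grip_width: 91.7
finger_force: 0.0
```

Emit:
jog_arm:
  dp:
    - [0, 0, 0]
    - [0, 0, 0]
    - [0, 0, 0]
    - [0, 0, 0]
    - [0, 0, 0]
    - [0, 0, 0]
    - [0, 0, 0]
    - [0, 0, 0]
  twist: [0, 0, 0, 0, 0, 0, 0, 0]
  jaw: 0.01

```text
time: 13.68
tool_pos: [433.2, 211.4, 6.2]
tcp_rot: [-3.142, 0.0, 1.864]
contact_force: [0.3, -0.5, -0.3]
grip_width: 30.1
finger_force: 30.0
```

Emit:
jog_arm:
  dp:
    - [0, 0, -0.01]
    - [0, 0, -0.025]
    - [0, 0, -0.025]
    - [-0.003, 0.0225, 0]
    - [-0.006, 0.04, 0]
    - [-0.006, 0.04, 0]
    - [-0.006, 0.04, 0]
    - [-0.006, 0.04, 0]
    - [-0.004, 0.02, 0]
    - [0, 0, 0]
  twist: [9.2, 9.2, 9.2, 0, 0, 0, 0, 0, 0, 0]

```text
time: 14.92
tool_pos: [626.9, 142.3, 65.3]
tcp_rot: [-3.141, 0.0, 1.381]
contact_force: [-0.7, 0.0, -0.9]
grip_width: 29.3
finger_force: 30.0
```

Emit:
jog_arm:
  dp:
    - [0, 0, 0]
    - [0, 0, 0]
  twist: [0, 0]

```text
time: 15.18
tool_pos: [625.4, 143.7, 66.2]
tcp_rot: [-3.141, 0.0, 1.383]
contact_force: [-0.3, -0.4, -1.6]
grip_width: 29.8
finger_force: 30.0
```

Run:
```python
from h import *
im=bot.capture('wrist'); s=bot.capture('scene'); cv2.imwrite('pics/w5.png',np.hstack([cv2.resize(im,(400,300)),cv2.resize(s[190:390,300:567],(400,300))]))
print(jog((626.5,142.9),10,1.383), bot.get_obs()['grip_width'])
```

```text
(array([-0.6,  0.8, 56.4,  0. ]), array([625.8, 143.6,  66.4]), np.float64(1.383), 15.28) 29.97130840490952
```

View pics/w5.png

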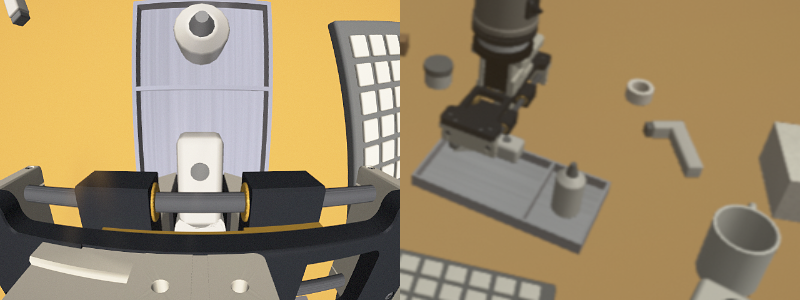

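The fan probe is level and aligned over the larger compartment, and the bottle is upright in the smaller one. I'll lower it.

Emit:
jog_arm:
  dp:
    - [0, 0, 0.025]
    - [0, 0, 0.018]
    - [0, 0, 0.008]
    - [0, 0, 0.003]
    - [0, 0, 0.0015]
    - [0, 0, 0]
  twist: [0, 0, 0, 0, 0, 0]

```text
time: 16.02
tool_pos: [626.7, 143.1, 11.2]
tcp_rot: [3.141, -0.0, 1.383]
contact_force: [-0.0, 0.2, -1.6]
grip_width: 29.4
finger_force: 30.0
```

Emit:
jog_arm:
  dp:
    - [0, 0, 0]
    - [0, 0, 0]
    - [0, 0, 0]
  twist: [0, 0, 0]
  jaw: 0.046

```text
time: 16.4
tool_pos: [626.5, 143.1, 11.0]
tcp_rot: [3.141, -0.0, 1.383]
contact_force: [-0.1, 0.5, 0.2]
grip_width: 45.5
finger_force: 0.0
```

Emit:
jog_arm:
  dp:
    - [0, 0, -0.02]
    - [0, 0, -0.05]
    - [0, 0, -0.06]
    - [0, 0, -0.06]
    - [0, 0, 0]
  twist: [0, 0, 0, 0, 0]

```text
time: 17.02
tool_pos: [629.0, 143.5, 207.1]
tcp_rot: [3.13, -0.003, 1.383]
contact_force: [0.2, -0.6, -0.5]
grip_width: 46.0
finger_force: 0.0
```

Run:
```python
from h import *
for r in wlook('fan',[625,134.5,-1.76],z=4): print(r)
for r in wlook('bottle',[648,255],z=4,yaw=False): print(r)
print(jog((431,1),200,-.26))
o=bot.get_obs(); print(np.round(o['joint_positions'],3),o['grip_width'])
```

```text
([624.87, 135.39, -1.76], np.float64(0.92), 0.87, [212.0, 219.0, 223.0], [315.0, 231.0, 72.0, 111.0])
([647.3, 254.33], np.float64(0.943), 0.88, [172.0, 180.0, 186.0], [319.0, 97.0, 49.0, 57.0])
(array([-175.9, -164.5,   -1. ,  -85.9]), array([625.5, 143. , 199. ]), np.float64(1.383), 17.23)
[ 0.105  0.581  1.211 -0.     1.352  0.294] 46.238060959303965
```

The fan probe rests at (624.9,135.4) and the bottle is unmoved. Next is the jar.

Emit:
jog_arm:
  dp:
    - [0, 0, 0]
    - [-0.0375, -0.0305, 0]
    - [-0.0375, -0.0305, 0]
    - [-0.0375, -0.0305, 0]
    - [-0.0375, -0.0305, 0]
    - [-0.0375, -0.0305, 0]
    - [0, 0, 0]
    - [0, 0, 0]
  twist: [4.1, 0, 0, 0, 0, 0, 0, 0]
  jaw: 0.0918

```text
time: 18.23
tool_pos: [431.0, 1.1, 200.1]
tcp_rot: [-3.141, -0.0, 1.31]
contact_force: [0.4, 0.2, 0.7]
grip_width: 92.0
finger_force: 0.0
```

Run:
```python
from h import *
for r in wlook('jar',[431,1],'w6',yaw=False): print(r); print(jog(r[0],11,1.311))
```

```text
([432.13, 1.67], np.float64(0.955), 0.82, [123.0, 131.0, 137.0], [319.0, 220.0, 55.0, 58.0])
(array([  0.4,   0.6, 189.2,   0. ]), array([431.5,   1.5, 200.2]), np.float64(1.312), 18.32)
```

View pics/w6.png

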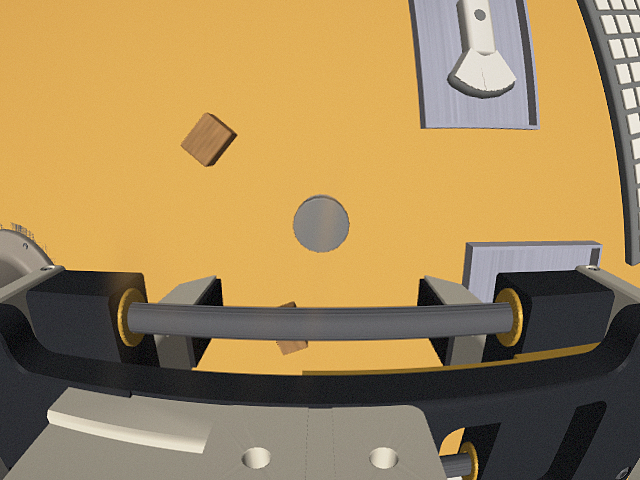

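The jar is at (320,222) and free all round. I'll descend and grip it.

Emit:
jog_arm:
  dp:
    - [0.0008, 0.0008, 0.04]
    - [0, 0, 0.05]
    - [0, 0, 0.05]
    - [0, 0, 0.03]
    - [0, 0, 0.014]
    - [0, 0, 0.0045]
    - [0, 0, 0]
  twist: [0, 0, 0, 0, 0, 0, 0]
  jaw: 0.0918

```text
time: 19.2
tool_pos: [432.2, 1.9, 12.0]
tcp_rot: [-3.141, 0.0, 1.312]
contact_force: [0.9, -1.0, 0.8]
grip_width: 92.2
finger_force: 0.0
```

Emit:
jog_arm:
  dp:
    - [0, 0, 0]
    - [0, 0, 0]
    - [0, 0, 0]
    - [0, 0, 0]
    - [0, 0, 0]
    - [0, 0, 0]
    - [0, 0, 0]
  twist: [0, 0, 0, 0, 0, 0, 0]
  jaw: 0.03

```text
time: 20.08
tool_pos: [431.9, 1.6, 12.3]
tcp_rot: [3.141, 0.0, 1.311]
contact_force: [-0.6, -0.5, 2.9]
grip_width: 48.9
finger_force: 30.0
```

Emit:
jog_arm:
  dp:
    - [0, 0, -0.01]
    - [0, 0, -0.03]
    - [0, 0, -0.03]
    - [-0.005, 0.022, 0]
    - [-0.0125, 0.05, 0]
    - [-0.0125, 0.05, 0]
    - [-0.0125, 0.05, 0]
    - [-0.0125, 0.048, 0]
    - [-0.006, 0.022, 0]
    - [0, 0, 0]
  twist: [0, 0, 0, 0, 0, 0, 0, 0, 0, 0]

```text
time: 21.32
tool_pos: [650.4, -120.2, 81.8]
tcp_rot: [-3.141, 0.0, 1.31]
contact_force: [-0.9, 0.8, -1.4]
grip_width: 49.1
finger_force: 30.0
```

Emit:
jog_arm:
  dp:
    - [0, 0, 0]
    - [0, 0, 0]
  twist: [0, 0]

```text
time: 21.58
tool_pos: [649.2, -118.7, 82.5]
tcp_rot: [-3.141, -0.0, 1.312]
contact_force: [-0.4, 0.0, -1.3]
grip_width: 49.5
finger_force: 30.0
```

Run:
```python
from h import *
p=P('wrist');im=bot.capture('wrist'); s=bot.capture('scene')
q=np.array([636.7,-169.8]);R=np.array([[.966,.257],[-.257,.966]])
for a,b,z in [(-86,18,4),(-86,86,4),(86,86,4),(86,18,4)]:
    w=q+R@[a,b]; u=proj(p,[[*w,z]],True)[0]; print(u.round()); cv2.circle(im,tuple(int(v) for v in u),4,(0,0,255),-1)
cv2.imwrite('pics/w7.png',np.hstack([cv2.resize(im,(400,300)),cv2.resize(s[190:390,130:397],(400,300))]))
print(jog((650.1,-119.6),16.3,1.311), bot.get_obs()['grip_width'])
```

```text
[200. 297.]
[192. 202.]
[450. 203.]
[441. 298.]
(array([-0.5,  0.7, 66.3,  0. ]), array([ 649.5, -118.9,   82.6]), np.float64(1.312), 21.68) 49.095131579864265
```

View pics/w7.png

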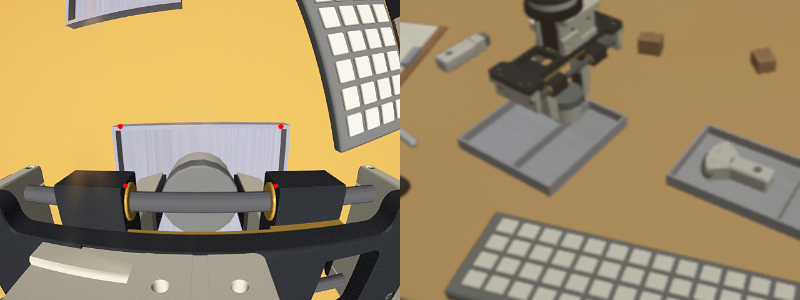

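The projected floor corners (120,126) and (281,126) sit on the tray's wall corners, and the jar is centred over the narrower part. I'll lower it.

Emit:
jog_arm:
  dp:
    - [0, 0, 0.03]
    - [0, 0, 0.022]
    - [0, 0, 0.009]
    - [0, 0, 0.003]
    - [0, 0, 0.0015]
    - [0, 0, 0]
  twist: [0, 0, 0, 0, 0, 0]

```text
time: 22.42
tool_pos: [650.4, -119.6, 17.5]
tcp_rot: [3.14, 0.0, 1.311]
contact_force: [0.2, 0.7, -0.9]
grip_width: 49.1
finger_force: 30.0
```

Emit:
jog_arm:
  dp:
    - [0, 0, 0]
    - [0, 0, 0]
    - [0, 0, 0]
  twist: [0, 0, 0]
  jaw: 0.066

```text
time: 22.8
tool_pos: [650.2, -119.5, 17.0]
tcp_rot: [3.141, 0.0, 1.311]
contact_force: [-1.2, 0.6, 1.0]
grip_width: 65.8
finger_force: 0.0
```

Emit:
jog_arm:
  dp:
    - [0, 0, -0.02]
    - [0, 0, -0.05]
    - [0, 0, -0.06]
    - [0, 0, -0.055]
    - [0, 0, 0]
    - [0, 0, 0]
  twist: [0, 0, 0, 0, 0, 0]

```text
time: 23.55
tool_pos: [649.8, -119.4, 202.5]
tcp_rot: [3.141, 0.0, 1.311]
contact_force: [-0.8, -0.3, -0.5]
grip_width: 66.5
finger_force: 0.0
```

Run:
```python
from h import *
for r in wlook('jar',[650,-120],z=4,yaw=False): print(r)
ds=bot.masks_of('wrist','square_tray'); p=P('wrist')
for d in ds: print(d['confidence'],fit('square',[(p,d['pixels'],True)],[636,-170,-.26]))
print(jog((496.5,-401),200,-.25+0))
```

```text
([650.38, -119.43], np.float64(0.965), 0.87, [137.0, 140.0, 141.0], [321.0, 222.0, 50.0, 61.0])
0.63 (array([ 6.36780511e+02, -1.69744259e+02, -2.44849038e-01]), np.float64(0.6887290345464679))
(array([-3.115e+02, -7.530e+01,  3.000e-01,  8.940e+01]), array([ 649.3, -119.3,  200.3]), np.float64(1.311), 23.7)
```

The jar rests at (650.4,-119.4). Last is the slim probe.

Emit:
jog_arm:
  dp:
    - [-0.052, -0.0127, 0]
    - [-0.052, -0.0127, 0]
    - [-0.052, -0.0127, 0]
    - [-0.052, -0.0127, 0]
    - [-0.052, -0.0127, 0]
    - [-0.052, -0.0127, 0]
    - [0, 0, 0]
    - [0, 0, 0]
    - [0, 0, 0]
    - [0, 0, 0]
  twist: [0, 0, 0, 0, 0, 0, 10, 10, 10, 10]
  jaw: 0.0918

```text
time: 24.95
tool_pos: [495.8, -401.2, 200.4]
tcp_rot: [-3.139, 0.0, 0.607]
contact_force: [0.1, 0.3, -0.1]
grip_width: 91.6
finger_force: 0.0
```

Emit:
jog_arm:
  dp:
    - [0, 0, 0]
    - [0, 0, 0]
    - [0, 0, 0]
    - [0, 0, 0]
    - [0, 0, 0]
    - [0, 0, 0]
    - [0, 0, 0]
  twist: [10, 10, 10, 10, 10, 0, 0]

```text
time: 25.82
tool_pos: [496.1, -401.3, 201.1]
tcp_rot: [-3.141, 0.001, -0.256]
contact_force: [0.2, -0.4, -0.4]
grip_width: 92.0
finger_force: 0.0
```

Run:
```python
from h import *
for r in wlook('slim',[496.5,-401,2.88],'w8'): print(r); print(jog(r[0][:2],6,r[0][2]))
```

```text
([496.5, -401.0, 2.88], np.float64(0.0), 0.68, [105.0, 108.0, 109.0], [38.0, 157.0, 46.0, 49.0])
(array([  0.3,  -0.4, 195.4,   0.2]), array([ 496.1, -401.4,  201.4]), np.float64(-0.258), 25.93)
([498.12, -401.29, 2.84], np.float64(0.912), 0.66, [186.0, 199.0, 207.0], [322.0, 219.0, 36.0, 112.0])
(array([  1.9,  -0.6, 195.4,   2.5]), array([ 496.1, -401.4,  201.4]), np.float64(-0.258), 25.93)
```

View pics/w8.png

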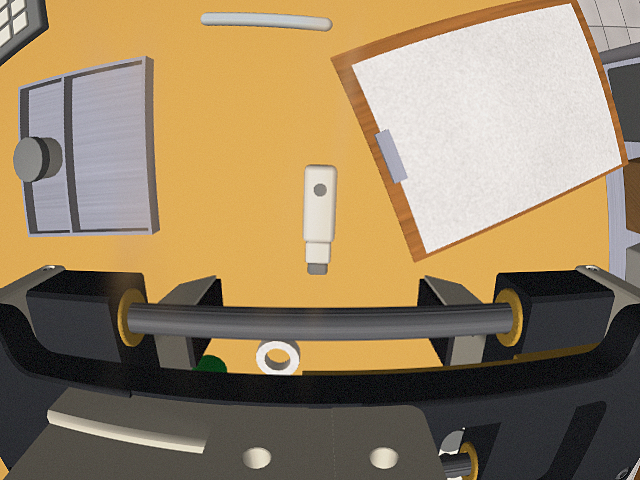

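The slim probe is at (320,219), tip towards the tool's back. The clipboard edge is about 72 mm to the right, so I'll use a narrower opening of 58 mm.

Emit:
jog_arm:
  dp:
    - [0.0045, -0.0006, 0.04]
    - [0, 0, 0.05]
    - [0, 0, 0.05]
    - [0, 0, 0.035]
    - [0, 0, 0.015]
    - [0, 0, 0.0055]
    - [0, 0, 0]
  twist: [2, 0, 0, 0, 0, 0, 0]
  jaw: 0.058

```text
time: 26.8
tool_pos: [501.3, -402.6, 7.3]
tcp_rot: [3.141, -0.002, -0.294]
contact_force: [0.1, -0.8, 0.2]
grip_width: 57.9
finger_force: 0.0
```

Emit:
jog_arm:
  dp:
    - [0, 0, 0]
    - [0, 0, 0]
    - [0, 0, 0]
    - [0, 0, 0]
    - [0, 0, 0]
  twist: [0, 0, 0, 0, 0]
  jaw: 0.01

```text
time: 27.42
tool_pos: [500.9, -402.2, 6.7]
tcp_rot: [3.141, -0.001, -0.295]
contact_force: [-0.2, 0.4, 4.0]
grip_width: 30.0
finger_force: 30.0
```

Emit:
jog_arm:
  dp:
    - [0, 0, -0.01]
    - [0, 0, -0.025]
    - [0, 0, -0.025]
    - [0.0075, -0.0225, 0]
    - [0.015, -0.045, 0]
    - [0.015, -0.045, 0]
    - [0.015, -0.045, 0]
    - [0.0145, -0.045, 0]
    - [0.0075, -0.021, 0]
    - [0, 0, 0]
  twist: [0, 0, -2, 0, 0, 0, 0, 0, 0, 0]

```text
time: 28.68
tool_pos: [630.4, -203.1, 65.3]
tcp_rot: [-3.141, 0.001, -0.257]
contact_force: [-0.3, -1.3, -1.3]
grip_width: 29.9
finger_force: 30.0
```

Emit:
jog_arm:
  dp:
    - [0, 0, 0]
    - [0, 0, 0]
  twist: [0, 0]

```text
time: 28.92
tool_pos: [629.4, -206.6, 66.1]
tcp_rot: [3.141, 0.0, -0.262]
contact_force: [-0.2, 0.1, -1.0]
grip_width: 30.0
finger_force: 30.0
```

Run:
```python
from h import *
im=bot.capture('wrist'); s=bot.capture('scene'); cv2.imwrite('pics/w9.png',np.hstack([cv2.resize(im,(400,300)),cv2.resize(s[190:390,130:397],(400,300))]))
print(jog((630.3,-205.4),11,-.26), bot.get_obs()['grip_width'])
```

```text
(array([ 0.4, -1.1, 55.2, -0.1]), array([ 629.6, -206.4,   66.2]), np.float64(-0.262), 29.02) 29.608908055604513
```

View pics/w9.png

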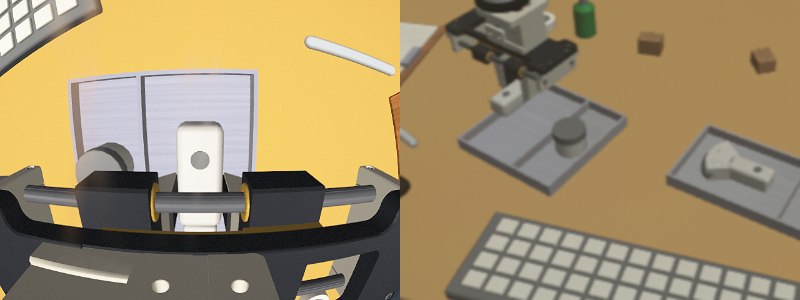

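The slim probe is level and centred over the wider compartment. I'll lower it.

Emit:
jog_arm:
  dp:
    - [0, -0.0005, 0.025]
    - [0, 0, 0.018]
    - [0, 0, 0.008]
    - [0, 0, 0.003]
    - [0, 0, 0.001]
    - [0, 0, 0]
  twist: [0, 0, 0, 0, 0, 0]

```text
time: 29.78
tool_pos: [630.7, -204.8, 11.8]
tcp_rot: [3.141, -0.001, -0.26]
contact_force: [0.1, 0.2, -0.4]
grip_width: 29.8
finger_force: 30.0
```

Emit:
jog_arm:
  dp:
    - [0, 0, 0]
    - [0, 0, 0]
    - [0, 0, 0]
  twist: [0, 0, 0]
  jaw: 0.042

```text
time: 30.15
tool_pos: [630.4, -204.7, 11.5]
tcp_rot: [3.141, -0.001, -0.26]
contact_force: [0.3, -0.5, -0.3]
grip_width: 42.0
finger_force: 0.0
```

Emit:
jog_arm:
  dp:
    - [0, 0, -0.02]
    - [0, 0, -0.05]
    - [0, 0, -0.06]
    - [0, 0, -0.06]
    - [0, 0, 0]
    - [0, 0, 0]
  twist: [0, 0, 0, 0, 0, 0]

```text
time: 30.9
tool_pos: [630.0, -204.5, 202.0]
tcp_rot: [3.141, -0.001, -0.26]
contact_force: [0.8, -0.8, -0.2]
grip_width: 42.0
finger_force: 0.0
```

Run:
```python
from h import *
for r in wlook('slim',[627,-204.6,2.88],z=4): print(r)
for r in wlook('jar',[650,-120],z=4,yaw=False): print(r)
s=bot.capture('scene'); cv2.imwrite('pics/end.png',cv2.resize(s[180:390,140:520],None,fx=2,fy=2))
print(bot.get_obs()['time'])
```

```text
([627.65, -205.04, 2.88], np.float64(0.918), 0.55, [201.0, 208.0, 213.0], [322.0, 223.0, 34.0, 108.0])
([651.09, -119.39], np.float64(0.961), 0.94, [129.0, 131.0, 132.0], [224.0, 226.0, 54.0, 59.0])
31.15
```

View pics/end.png

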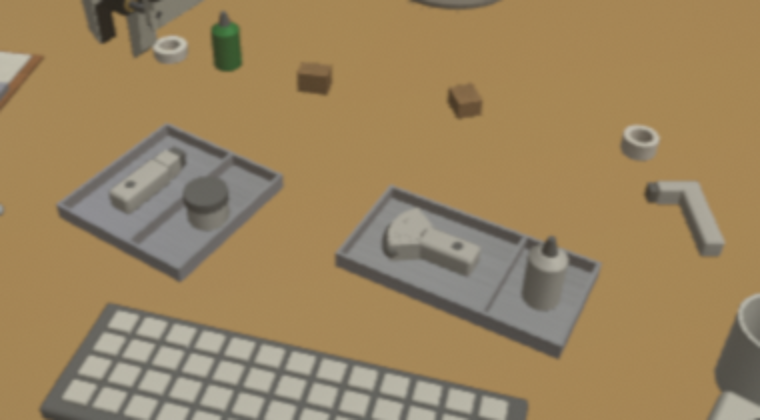

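All four things rest in their compartments: slim probe (148,180), jar (205,203), fan probe (432,243) and bottle (546,275). The L-shaped probe is untouched at (690,215).

```bash
python3 -c "
from plant import bot
print(bot.close_job())"
```

```text
the job is handed in; nothing more can be done
None
```

Both kits are made up and the job is handed in at about 31 s; the last pictures show all four things resting in their compartments and the L-shaped probe where it lay, but no verdict came back.

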